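Fit the grip bushing of a laundry coin slide and hold the slide at its mark

ROBOT

A 6-joint arm with a two-finger parallel gripper is mounted at the origin on the work surface. World frame = base frame: x ahead of the robot, y to its left, z up, the work surface at z = 0. Lengths are in m, angles in rad, forces in N, time in s.
With the tool pointing down it reaches from about 0.3 to 0.75 m from the base axis. Payload 8.5 kg.
Tool frame: the origin (TCP) lies midway between the tips of the shut fingers; the grasp point (between the pads) lies 19 mm behind it; z points along the fingers, x is the direction in which the jaws open and shut, and the axes are right-handed (so a half turn about z gives the same grasp; the last joint's range is limited). The gripper opens to 88 mm and grips with 3 to 60 N. Pads are 18 mm wide; open, the fingers measure 123 mm over their backs; the gripper's body (75 mm by 187 mm) begins 45 mm behind the grasp point.
Start: joints at [0.901, 0.381, 1.297, -0, 1.464, -0.215], TCP at [0.242, 0.494, 0.239] pointing down, gripper open.
Joint ranges: [-3.11, 3.11], [-0.89, 2.33], [0.22, 2.48], [-1.42, 4.56], [0.17, 2.85], [-2.88, 2.88]. Speed limits (rad/s): [2.39, 2.39, 3.14, 3.14, 3.14, 3.14].

INTERFACE

Orientations are given as a rotation vector (axis times angle).
In Python, from rig import manip, optics gives the robot as it stands.
- The arm moves only by the tool drive_tool, never from a script. Its argument "deltas" is text: rows parted by semicolons, each of 5 numbers parted by spaces: the opening, from 0 (shut) to 1 (fully open), then the shift along the tool's x, y, z in cm, then the turn about the tool's z in degrees. In form: claw tx ty tz spin; .... A call has 1 to 12 rows; each row is the pose to reach, as a shift and turn from the pose measured when the call began, along the tool's axes at that moment; what a row does not reach only later rows make up. A row lasts 1/10 s, in which the tool goes at most 50 mm and 8.59 degrees, less where a joint would pass 70% of its speed; a pose out of reach is approached as far as the arm can. A call with a gripper value outside its range is refused whole. The fingers move at their own pace and stop on an object; "grip_force" is the grip in N (left out, the last holds). Time passes only in rows, so rows that repeat a pose let the fingers close. It gives the time, the measured TCP pose, the force and the opening at its end, in the units of the state.
- manip.get_obs(): the state, without advancing time (a new reading comes with each control period).
- optics.capture(name): name is "scene" or "top"; returns the picture (480x640x3 uint8, red, green, blue); there is no depth.
- optics.camera_info(name): a dict with "mtx" (3x3 intrinsics, pixels), "k1" (the pictures are not rectified: a ray, as slopes to the right and down, at radius r is drawn at 1 + k1 r^2 times it, then the intrinsics apply), "origin" and "attitude" of the camera in the world. Camera axes: x right, y down, z forward; pixel columns grow to the right and rows downward; lengths in m; the calibration is good to about 2 mm. A picture is of the moment at which its call begins. camera_info takes no time and is no camera call.
- manip.sign_off(): hands the job in, once; it reports no verdict.
The state is a dict: "t": time; "joint_pos": joint angles; "joint_vel": joint speeds; "joint_torque": joint torques, N m; "ee_pos": TCP position; "ee_rot": TCP orientation; "contact_force": force on the tool from outside, world axes, zero at the start; "wrist_torque": the same for the moment, N m; "gripper_width": finger opening in m.
Only numpy, scipy, OpenCV 4.12 (cv2) and the standard library are available. Lean on these libraries where they do the work, as an engineer would, in place of code of your own. Each camera call takes 0.05 s, during which the arm holds its last target. There are 200 camera calls.

TASK

Only one of the two loose steel bushings fits over the pin on the coin unit's spring-return slide: push that one fully down onto the pin while the slide is home, and put the one that does not fit into the grey tray. Then grip the fitted bushing, pull the slide out by it until the small pointer on the slide lines up with the line on the mark block beside it, and finish while still holding it there by the bushing against the spring (do not let go). Leave the jar, the cup and the screwdriver where they are.

Things in the scene. Friction and masses are not known exactly. Their poses are not given: they have to be found in the camera images.
- bushing_wide: plain steel bushing (upright tube) that FITS the pin: outer diameter 42, bore 25.5, height 40, about 0.2 kg. Origin: centre of its underside, z up its axis. Starts standing on the table, left of the coin unit. Looks like the other one except for the wider bore.
- bushing_narrow: plain steel bushing that does NOT fit (it would perch about 23 above the slide on the pin's cone): outer diameter 42, bore 17, height 40, about 0.24 kg. Origin: centre of its underside, z up its axis. Starts standing on the table left of the coin unit; which of the two is nearer the robot changes.
- coin_unit: fixed coin-slide unit: aluminium base plate 400 x 100, 8 thick, with a white housing 170 x 96 whose top is 60 above the table. Origin: on the table, under the pin's axis when the slide is home. Its x axis points from the pin to the housing (housing front 80 from the origin); the slide is pulled along its -x. The plate reaches from 145 before the origin (-x) to 255 behind it.
- pin_foot (a point): centre of the pin's foot, on the top face of the slide (30 above the table); moves with the slide; axes as coin_unit. The steel pin stands upright, diameter 22 for its lower 18, then a cone to diameter 12 at its tip, 28 above this point. The slide is a steel tongue 40 wide, 16 thick, whose free end is 40 before the pin. A fitted bushing rests with its underside at this point.
- tongue (a joint): pull-out of the slide in m: 0 home (against its stop, where it starts), grows as it is pulled out of the housing (coin_unit -x), at most 0.1. Spring return: pull is 5.4 N at 0 and rises 90 N per m (about 12 N at 0.075), plus about 0.4 N of friction; it springs home when let go.
- pointer (a point): free end of the pointer, a dark bar 5 wide and 5 high that sticks out of the slide's left (+y of coin_unit) edge, 31.5 above the table; moves with the slide; it lies 45 behind (+x) and 30 left (+y) of the pin axis.
- mark: fixed dark block 14 wide (along the slide) x 16 x 20 high, with a fine white line across the middle of its top, on the base plate left of the slide (38 from its midline). Origin: centre of its underside, 8 above the table; axes as coin_unit. Its place along the slide changes: the slide must be pulled 40 to 75 to bring the pointer to it. The pointer end passes beside it, level with its top.
- tray: fixed grey open tray 150 (x) x 120 (y) x 30 high, walls and floor about 4 thick, right of the coin unit. Origin: centre of its underside; x along its long side.
- jar: bystander: white jar, diameter 64, height 100. Origin: centre of its underside.
- cup: bystander: white cup, rim diameter 76, height 80. Origin: centre of its underside.
- screwdriver: bystander: screwdriver 190 long with a black handle, lying left of the bushings. Origin near the middle, x along it.
Things that resemble listed ones, but are neither listed nor needed, are in the scene too. Leave any blue, orange or red look-alike of the bushing_wide alone.

How it is judged:
On the way:
1. the bushing that fits is fully down on the pin with the slide home, and the other lies released in the tray (horizontal distance between bushing_wide and pin_foot below 0.005 m and z of bushing_wide in the frame of pin_foot between -0.006 and 0.006 m and angle between bushing_wide's own z axis and vertical below 0.17 rad and x of bushing_narrow in the frame of tray between -0.068 and 0.068 m and y of bushing_narrow in the frame of tray between -0.053 and 0.053 m and z of bushing_narrow in the frame of tray below 0.032 m and contact force between the fingers and bushing_narrow below 0.2 N and value of joint tongue below 0.02 m), for 0.2 s.
At the end, for the whole second after the job is handed in: slide held still, pointer within 7 mm of the mark block's middle along the slide, by fingers gripping (over 2 N) the fitted bushing, which is down on the pin (6 mm in height, 5 mm off-centre, 10 degrees); the other bushing lies in the tray, untouched (x of pointer in the frame of mark between -0.007 and 0.007 m and velocity of joint tongue between -0.01 and 0.01 m/s and contact force between the fingers and bushing_wide above 2 N and horizontal distance between bushing_wide and pin_foot below 0.005 m and z of bushing_wide in the frame of pin_foot between -0.006 and 0.006 m and angle between bushing_wide's own z axis and vertical below 0.17 rad and x of bushing_narrow in the frame of tray between -0.068 and 0.068 m and y of bushing_narrow in the frame of tray between -0.053 and 0.053 m and z of bushing_narrow in the frame of tray below 0.032 m and contact force between the fingers and bushing_narrow below 0.2 N); the arm keeps its last pose, push and grip.
It fails at once if the jar is disturbed (moved over 30 mm or knocked over) (distance of jar from where it was at the start of the episode above 0.03 m or angle between jar's own z axis and vertical above 0.4 rad).
It fails at once if the cup is disturbed (moved over 30 mm or knocked over) (distance of cup from where it was at the start of the episode above 0.03 m or angle between cup's own z axis and vertical above 0.4 rad).
It fails at once if the screwdriver is disturbed (moved over 30 mm or knocked over) (distance of screwdriver from where it was at the start of the episode above 0.03 m).
It also fails if it takes over 67 s, if anything falls off the work surface, if the arm or the gripper's body presses on something with over 40 N, if the wrist force passes 120 N, or if a joint passes its speed limit or range.

## Working session

There is one attempt and no reset: what is moved stays moved. The work goes in short steps, Python scripts to look and compute and a tool call to move; the robot and the scene stay as the last step left them, time stands still between calls to the robot, and variables do not carry over. Pictures are saved under pics/ and viewed, about 8 in all and at most 12, crops included, and the job is handed in when it is done.

Besides the shell and the picture viewer there is one more tool, called as a command line: name --argument value ..., lists and objects as JSON in quotes. drive_tool: Moves the arm, as the interface text tells. Its arguments: {"type":"object","properties":{"deltas":{"type":"string"},"grip_force":{"type":"number"}},"required":["deltas"]}

```bash
mkdir -p pics
cat > h.py <<'E'
import numpy as np, cv2
from rig import manip, optics
from scipy.spatial.transform import Rotation as R
def snap(n,f):
    im=optics.capture(n)[...,::-1].copy(); cv2.imwrite(f,im); return im
def cam(n):
    c=optics.camera_info(n); A=np.array(c["attitude"],float)
    A=A if A.shape==(3,3) else (R.from_rotvec(A).as_matrix() if A.size==3 else R.from_quat(A).as_matrix())
    return np.array(c["mtx"]),c["k1"],np.array(c["origin"]),A
def ray(n,p):
    K,k,o,A=cam(n); d=np.linalg.solve(K,[p[0],p[1],1])[:2]; u=d.copy()
    for _ in range(30): u=d/(1+k*(u@u))
    return o,A@np.array([*u,1])
def onz(n,p,z):
    o,d=ray(n,p); return o+d*(z-o[2])/d[2]
def proj(n,X):
    K,k,o,A=cam(n); v=A.T@(np.array(X)-o); u=v[:2]/v[2]; u=u*(1+k*(u@u)); return (K@[*u,1])[:2]
E
python3 - <<'E'
from h import *
for n in("scene","top"):
    snap(n,f"pics/{n}0.png"); print(n,optics.camera_info(n))
print(manip.get_obs())
E
```

```text
scene {'mtx': array([[506.51520132,   0.        , 317.92637201],
       [  0.        , 506.51520132, 237.52156104],
       [  0.        ,   0.        ,   1.        ]]), 'k1': 0.0008213333796739451, 'origin': array([1.04634418e+00, 3.31581325e-04, 9.05157508e-01]), 'attitude': array([-1.99507233, -1.78801297,  0.5322524 ])}
top {'mtx': array([[487.73780795,   0.        , 323.86908395],
       [  0.        , 487.73780795, 231.92251467],
       [  0.        ,   0.        ,   1.        ]]), 'k1': -0.11814212157041917, 'origin': array([0.38446106, 0.0168067 , 1.26800476]), 'attitude': array([-2.18773822,  2.13151494, -0.13412351])}
{'t': 0.1, 'joint_pos': array([ 9.00687079e-01,  3.81115254e-01,  1.29811404e+00,  1.85930528e-06,
        1.46357954e+00, -2.15309006e-01]), 'joint_vel': array([ 0.00020304, -0.00026807, -0.0025972 ,  0.00190938,  0.00073757,
       -0.00278512]), 'joint_torque': array([ 4.52579028e-03, -4.38643312e+01, -2.24911237e+01,  7.15238764e-02,
        3.41546175e-02, -6.83711937e-05]), 'ee_pos': array([0.24146526, 0.49390404, 0.23823061]), 'ee_rot': array([ 2.66472044e+00,  1.66322264e+00, -1.80003669e-03]), 'contact_force': array([ 0.0107109 , -0.35434192, -0.52274583]), 'wrist_torque': array([ 0.02680528, -0.00990031, -0.00999478]), 'gripper_width': 0.08770551462951784}
```

View pics/scene0.png

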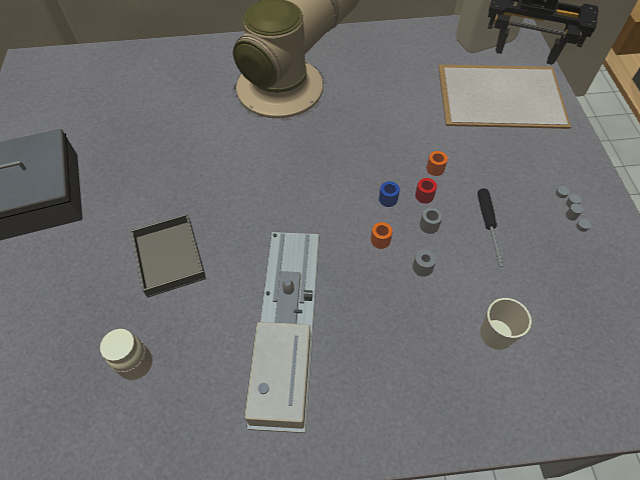

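View pics/top0.png

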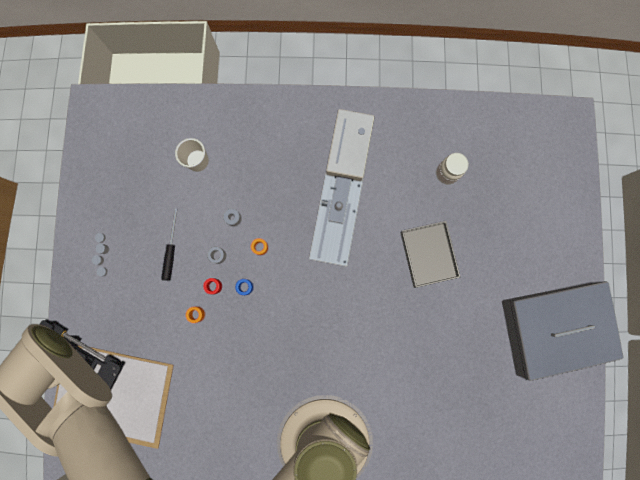

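Scene view: the grey rings are at (431,220) and (424,262). Colour look-alikes: orange (437,162) and (382,235), red (427,190), blue (389,193); the small grey discs are near (575,205). In the top view the grey rings are at (217,255) and (233,217), the pin at (338,206) and the tray at (430,255). Next I'll take close crops and measure.

Run:
```python
from h import *
t=cv2.imread("pics/top0.png"); s=cv2.imread("pics/scene0.png")
def cr(im,x,y,w,h,k): return cv2.resize(im[y:y+h,x:x+w],None,fx=k,fy=k,interpolation=cv2.INTER_CUBIC)
a=np.hstack([cr(t,200,200,50,75,6),cr(s,400,200,50,75,6)])
b=np.hstack([cr(t,300,165,75,100,4),cr(s,255,225,75,100,4)])
m=np.zeros((a.shape[0]+0,0,3),np.uint8)
H=max(a.shape[0],b.shape[0]); pad=lambda i:cv2.copyMakeBorder(i,0,H-i.shape[0],0,0,cv2.BORDER_CONSTANT)
o=np.hstack([pad(a),pad(b)]); o=cv2.resize(o,None,fx=800/o.shape[1],fy=800/o.shape[1]); print(o.shape); cv2.imwrite("pics/c1.png",o)
# rings in top: coarse
for n,ps,z in(("top",[(217,255),(233,217)],.04),("scene",[(431,216),(425,257)],.04),("top",[(338,206)],.058),("scene",[(288,283)],.058),("top",[(400,231),(444,222),(458,276),(415,288)],.03),("scene",[(132,255),(187,216),(205,272),(147,295)],.03),("top",[(309,262),(346,265),(339,109),(374,116)],.008),("top",[(168,262),(177,209),(190,154),(455,165)],.01)):
    for p in ps: print(n,p,onz(n,p,z).round(4))
```

```text
(300, 800, 3)
top (217, 255) [0.4685 0.285  0.04  ]
top (233, 217) [0.5668 0.2488 0.04  ]
scene (431, 216) [0.4732 0.2867 0.04  ]
scene (425, 257) [0.5683 0.2529 0.04  ]
top (338, 206) [ 0.599  -0.0181  0.058 ]
scene (288, 283) [ 0.6047 -0.0192  0.058 ]
top (400, 231) [ 0.5433 -0.1796  0.03  ]
top (444, 222) [ 0.5698 -0.2941  0.03  ]
top (458, 276) [ 0.4312 -0.3301  0.03  ]
top (415, 288) [ 0.3985 -0.2192  0.03  ]
scene (132, 255) [ 0.492  -0.3275  0.03  ]
scene (187, 216) [ 0.4081 -0.2202  0.03  ]
scene (205, 272) [ 0.5476 -0.1805  0.03  ]
scene (147, 295) [ 0.5856 -0.2907  0.03  ]
top (309, 262) [0.4592 0.0521 0.008 ]
top (346, 265) [ 0.4539 -0.0437  0.008 ]
top (339, 109) [ 0.8747 -0.0166  0.008 ]
top (374, 116) [ 0.8577 -0.1117  0.008 ]
top (168, 262) [0.4485 0.4202 0.01  ]
top (177, 209) [0.589  0.4049 0.01  ]
top (190, 154) [0.7391 0.3798 0.01  ]
top (455, 165) [ 0.7278 -0.3304  0.01  ]
```

View pics/c1.png

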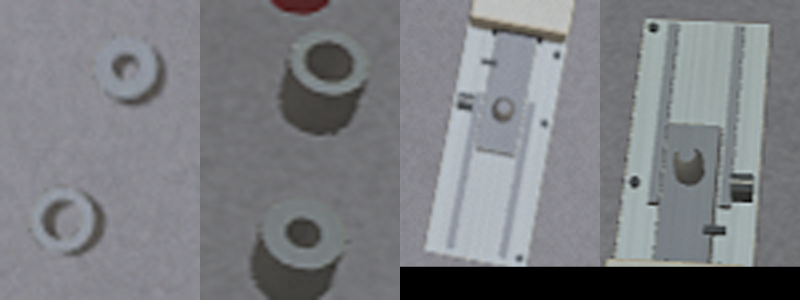

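The nearer bushing, top (217,255) / scene (431,220), has the wide bore. The farther one, top (233,217) / scene (424,262), has the narrow bore. In the crop the pin, pointer and mark block all match the description. I'll refine the ring centres and compute the first move.

```bash
cat >> h.py <<'E'
def ringc(im,n,p,z,thr,w=14):
    x,y=map(int,p); g=cv2.cvtColor(im,cv2.COLOR_BGR2GRAY)[y-w:y+w,x-w:x+w]
    g=cv2.resize(g,None,fx=8,fy=8,interpolation=cv2.INTER_CUBIC); m=(g>thr).astype(np.uint8)
    cs=cv2.findContours(m,cv2.RETR_EXTERNAL,cv2.CHAIN_APPROX_NONE)[0]; c=max(cs,key=cv2.contourArea)
    e=cv2.fitEllipse(cv2.convexHull(c)); q=(np.array(e[0])+.5)/8-.5+[x-w,y-w]
    return q,np.array(e[1])/8,onz(n,q,z)
def tcp():
    o=manip.get_obs(); return o,np.array(o["ee_pos"]),R.from_rotvec(o["ee_rot"]).as_matrix()
def delta(x,y,z,yaw):
    "cm shift in tool axes, and spin deg so the tool x lies along +-yaw (deg)"
    o,p,M=tcp(); d=M.T@(np.array([x,y,z])-p)*100
    cur=np.degrees(np.arctan2(M[1,0],M[0,0])); s=-((yaw-cur+90)%180-90)
    print("shift cm",d.round(2),"spin",round(s,1),"cur yaw",round(cur,1),"j6",o["joint_pos"][5].round(2),"t",o["t"])
E
python3 - <<'E'
from h import *
t=cv2.imread("pics/top0.png"); s=cv2.imread("pics/scene0.png")
g=cv2.cvtColor(t,cv2.COLOR_BGR2GRAY); print(g[255,203:232]); gs=cv2.cvtColor(s,cv2.COLOR_BGR2GRAY); print(gs[209,415:447])
for thr in(135,145): 
  for p in((217,255),(233,217)): print(thr,*ringc(t,"top",p,.04,thr))
for thr in(125,135):
  for p in((431,216),(425,259)): print(thr,*ringc(s,"scene",p,.04,thr))
print(tcp()[2].round(3))
delta(.471,.286,.14,90); delta(.567,.251,.14,90)
E
```

```text
[140 141 139 136 139 147 151 111  83  82  97 137 141 136 139 137 142 144
 152 152 118  83  87 115 137 136 135 136 136]
[112 112 112 111 109 110 112 111 110 116 125 126 127 126 128 131 133 131
 131 130 128 126 122 113 111 115 117 117 116 113 111 113]Traceback (most recent call last):
  File "<stdin>", line 5, in <module>
  File "h.py", line 22, in ringc
    e=cv2.fitEllipse(cv2.convexHull(c)); q=(np.array(e[0])+.5)/8-.5+[x-w,y-w]
cv2.error: OpenCV(4.12.0) /io/opencv/modules/imgproc/src/shapedescr.cpp:361: error: (-201:Incorrect size of input array) There should be at least 5 points to fit the ellipse in function 'fitEllipseNoDirect'
```

```bash
sed -i 's/g=cv2.cvtColor(im,cv2.COLOR_BGR2GRAY)\[y-w:y+w,x-w:x+w\]/f=im.astype(np.float32); g=(f[...,1]*2-f[...,0]-f[...,2])[y-w:y+w,x-w:x+w]/' h.py
python3 - <<'E'
from h import *
t=cv2.imread("pics/top0.png"); s=cv2.imread("pics/scene0.png")
print(t[255,205:215].tolist(), s[209,420:426].tolist(),s[205,420].tolist())
for n,im,ps in(("top",t,((217,255),(233,217))),("scene",s,((431,216),(425,259)))):
 for p in ps:
  for thr in(-6,0):
   try: print(n,thr,*ringc(im,n,p,.04,thr))
   except Exception as e: print(n,p,thr,"fail")
print(tcp()[2].round(3))
delta(.471,.286,.14,90); delta(.567,.251,.14,90)
E
```

```text
[[146, 138, 139], [141, 135, 135], [141, 140, 137], [156, 146, 144], [161, 151, 148], [118, 110, 110], [78, 83, 85], [79, 81, 84], [94, 97, 97], [143, 136, 136]] [[112, 110, 109], [115, 112, 111], [114, 111, 111], [113, 109, 110], [119, 117, 114], [127, 127, 120]] [117, 115, 115]
top -6 [214.71444893 257.24606705] [23.92180443 27.66215515] [0.46264817 0.29058342 0.04      ]
top 0 [213.32245541 253.25409222] [ 5.79572153 10.00668526] [0.4726786  0.29466486 0.04      ]
top -6 [231.64222336 216.79876709] [20.48015785 27.81840897] [0.56727374 0.25233276 0.04      ]
top 0 [236.62110901 221.90412521] [3.37235045 4.74177885] [0.55443412 0.238881   0.04      ]
scene (431, 216) -6 fail
scene 0 [430.34256744 219.49093246] [22.66208649 27.43256378] [0.48166168 0.28336123 0.04      ]
scene (425, 259) -6 fail
scene 0 [424.3626194  262.34265137] [25.12378693 28.49621964] [0.5799879  0.24906639 0.04      ]
[[ 0.439  0.898 -0.001]
 [ 0.898 -0.439 -0.001]
 [-0.001 -0.    -1.   ]]
shift cm [-8.58 29.76  9.83] spin -26.1 cur yaw 63.9 j6 -0.22 t 0.1
shift cm [-7.51 39.92  9.82] spin -26.1 cur yaw 63.9 j6 -0.22 t 0.1
```

The two views agree within 4 mm: narrow at about (0.5685, 0.253), wide at about (0.471, 0.2875), both within reach. The narrow one goes first.

drive_tool --deltas "0.75 -2 10 0 -8; 0.75 -3.5 20 0 -16; 0.75 -5.5 30 2 -26; 0.75 -7.3 40 4 -26; 0.75 -7.3 40 7 -26; 0.75 -7.3 40 9.8 -26; 0.75 -7.3 40 9.8 -26; 0.75 -7.3 40 9.8 -26; 0.75 -7.3 40 9.8 -26; 0.75 -7.3 40 9.8 -26" --grip_force 30

```text
t: 1.1
ee_pos: [0.5705, 0.2494, 0.1372]
ee_rot: [-2.226, -2.215, 0.008]
contact_force: [-0.8, -0.8, -1.5]
gripper_width: 0.0662
```

Run:
```python
from h import *
s=snap("scene","pics/s1.png")
c=cv2.resize(s[140:300,350:520],None,fx=4,fy=4,interpolation=cv2.INTER_CUBIC)[:600]; cv2.imwrite("pics/c2.png",c)
delta(.5685,.253,.010,90)
```

```text
shift cm [ 0.21 -0.02 12.85] spin -0.2 cur yaw 89.8 j6 -1.34 t 1.15
```

View pics/c2.png

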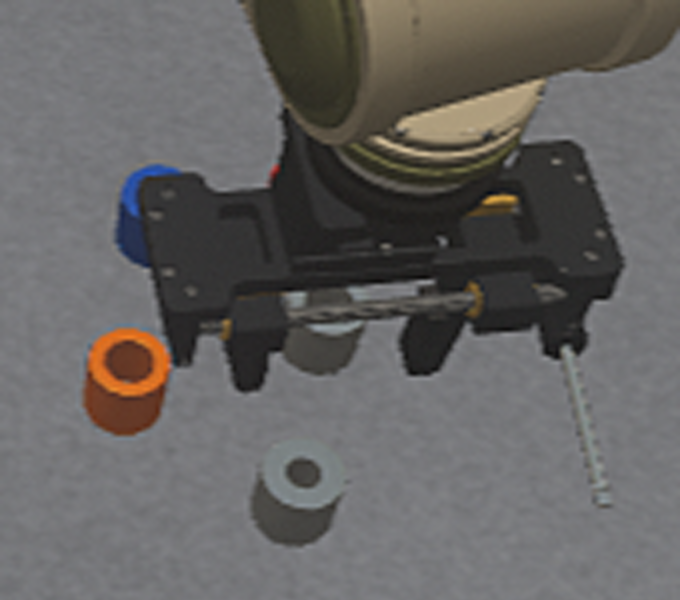

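The crop shows the open gripper above the table. The narrow bushing is at crop (302,475), clear of the others, and the orange one lies left of the fingers. Descending to grip it.

drive_tool --deltas "0.75 0.2 0 3 0; 0.75 0.2 0 6 0; 0.75 0.2 0 9 0; 0.75 0.2 0 11.5 0; 0.75 0.2 0 12.8 0; 0.75 0.2 0 12.8 0; 0.75 0.2 0 12.8 0; 0.3 0.2 0 12.8 0; 0.3 0.2 0 12.8 0; 0.3 0.2 0 12.8 0; 0.3 0.2 0 12.8 0; 0.3 0.2 0 12.8 0" --grip_force 30

```text
t: 2.35
ee_pos: [0.569, 0.2531, 0.0112]
ee_rot: [-2.225, -2.217, 0.004]
contact_force: [-1.2, 0.6, 5.2]
gripper_width: 0.0409
```

Run:
```python
from h import *
print(tcp()[0]["gripper_width"])
delta(.5685,.253,.14,90);delta(.491,-.255,.14,90);delta(.491,-.255,.02,90)
```

```text
0.0408968390062066
shift cm [ -0.02  -0.08 -12.88] spin -0.2 cur yaw 89.8 j6 -1.34 t 2.35
shift cm [-50.85  -7.64 -12.8 ] spin -0.2 cur yaw 89.8 j6 -1.34 t 2.35
shift cm [-50.84  -7.61  -0.8 ] spin -0.2 cur yaw 89.8 j6 -1.34 t 2.35
```

Gripped: opening 40.9 mm against a 42 mm outside diameter. Lifting and carrying it to the tray.

drive_tool --deltas "0.3 0 0 -4 0; 0.3 0 0 -8 0; 0.3 0 0 -12 0; 0.3 -5 -0.8 -12.8 8; 0.3 -10 -1.6 -12.8 16; 0.3 -15 -2.4 -12.8 24; 0.3 -20 -3.2 -12.8 32; 0.3 -25 -4 -12.8 40; 0.3 -30 -4.8 -12.8 48; 0.3 -35 -5.6 -12.8 56; 0.3 -40 -6.4 -12.8 64; 0.3 -45 -7.2 -12.8 72"

```text
t: 3.55
ee_pos: [0.4956, -0.1921, 0.1395]
ee_rot: [-3.105, -0.476, 0.006]
contact_force: [0.8, -0.0, -2.5]
gripper_width: 0.0411
```

Run:
```python
from h import *
print(tcp()[0]["gripper_width"])
delta(.488,-.256,.14,15);delta(.488,-.256,.018,15)
```

```text
0.041050934591396394
shift cm [-2.64  5.87 -0.05] spin 2.4 cur yaw 17.4 j6 -0.89 t 3.55
shift cm [-2.6   5.88 12.15] spin 2.4 cur yaw 17.4 j6 -0.89 t 3.55
```

drive_tool --deltas "0.3 -1.5 3 0 2; 0.3 -2.6 5.9 0 2; 0.3 -2.6 5.9 2 2; 0.3 -2.6 5.9 5 2; 0.3 -2.6 5.9 8 2; 0.3 -2.6 5.9 10.5 2; 0.3 -2.6 5.9 12.2 2; 0.3 -2.6 5.9 12.2 2; 0.3 -2.6 5.9 12.2 2; 0.65 -2.6 5.9 12.2 2; 0.65 -2.6 5.9 12.2 2; 0.65 -2.6 5.9 12.2 2"

```text
t: 4.75
ee_pos: [0.4883, -0.2564, 0.0182]
ee_rot: [3.112, 0.422, -0.005]
contact_force: [0.9, -0.4, 0.1]
gripper_width: 0.0574
```

Run:
```python
from h import *
delta(.488,-.256,.14,15);delta(.471,.2875,.14,90)
```

```text
shift cm [ -0.05  -0.04 -12.18] spin 0.5 cur yaw 15.5 j6 -0.96 t 4.75
shift cm [ 12.79 -52.88 -12.25] spin -74.5 cur yaw 15.5 j6 -0.96 t 4.75
```

drive_tool --deltas "0.65 0 0 -4 0; 0.65 0 0 -8 0; 0.65 0 0 -12.2 0; 0.75 1.2 -5 -12.2 -8; 0.75 2.4 -10 -12.2 -16; 0.75 3.6 -15 -12.2 -24; 0.75 4.8 -20 -12.2 -32; 0.75 6 -25 -12.2 -40; 0.75 7.2 -30 -12.2 -48; 0.75 8.4 -35 -12.2 -56; 0.75 9.6 -40 -12.2 -64; 0.75 10.8 -45 -12.2 -72"

```text
t: 5.95
ee_pos: [0.4729, 0.1956, 0.1402]
ee_rot: [-2.264, -2.178, 0.003]
contact_force: [0.9, -0.4, -0.1]
gripper_width: 0.0664
```

Run:
```python
from h import *
s=snap("scene","pics/s2.png"); t=snap("top","pics/t2.png")
f=lambda i,x,y:cv2.resize(i[y:y+100,x:x+130],None,fx=3,fy=3,interpolation=cv2.INTER_CUBIC)
cv2.imwrite("pics/c3.png",np.hstack([f(s,110,205),f(t,370,200)]))
delta(.471,.2875,.14,90);delta(.471,.2875,.012,90)
```

```text
shift cm [ 8.9  -0.44  0.  ] spin -2.0 cur yaw 88.0 j6 -1.37 t 6.05
shift cm [ 8.91 -0.42 12.8 ] spin -2.0 cur yaw 88.0 j6 -1.37 t 6.05
```

View pics/c3.png

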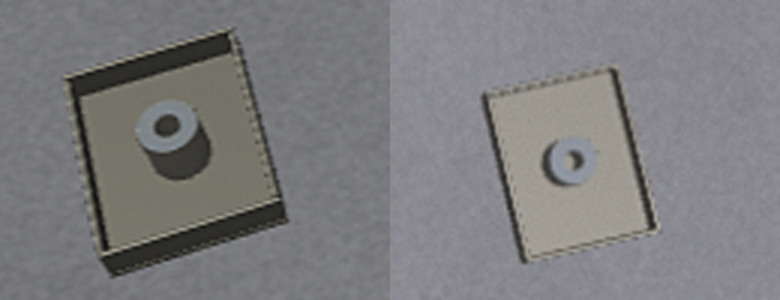

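The narrow bushing stands upright in mid-tray (crop (168,130) and (570,160)). Next is the wide one: squeeze it, then turn the jaws 90° and squeeze again so that it is centred both ways.

drive_tool --deltas "0.7 5 -0.2 0 -2; 0.7 8.9 -0.4 0 -2; 0.7 8.9 -0.4 3 -2; 0.7 8.9 -0.4 6 -2; 0.7 8.9 -0.4 9 -2; 0.7 8.9 -0.4 11.5 -2; 0.7 8.9 -0.4 12.8 -2; 0.7 8.9 -0.4 12.8 -2; 0.3 8.9 -0.4 12.8 -2; 0.3 8.9 -0.4 12.8 -2; 0.3 8.9 -0.4 12.8 -2; 0.3 8.9 -0.4 12.8 -2" --grip_force 10

```text
t: 7.25
ee_pos: [0.4718, 0.2877, 0.0132]
ee_rot: [2.221, 2.222, 0.001]
contact_force: [-0.1, 0.7, 6.7]
gripper_width: 0.0414
```

drive_tool --deltas "0.62 0 0 0 0; 0.62 0 0 0 0; 0.62 0 0 0 8; 0.62 0 0 0 16; 0.62 0 0 0 24; 0.62 0 0 0 32; 0.62 0 0 0 40; 0.62 0 0 0 48; 0.62 0 0 0 56; 0.62 0 0 0 64; 0.62 0 0 0 72; 0.62 0 0 0 80"

```text
t: 8.45
ee_pos: [0.4717, 0.2876, 0.0131]
ee_rot: [-3.13, -0.265, -0.0]
contact_force: [-0.5, -0.9, -0.2]
gripper_width: 0.0545
```

drive_tool --deltas "0.62 0 0 0 8; 0.62 0 0 0 14; 0.62 0 0 0 14; 0.62 0 0 0 14; 0.3 0 0 0 14; 0.3 0 0 0 14; 0.3 0 0 0 14; 0.3 0 0 0 14; 0.3 0 0 0 14; 0.3 0 0 0 14; 0.3 0 0 0 14" --grip_force 30

```text
t: 9.55
ee_pos: [0.4717, 0.2876, 0.0131]
ee_rot: [-3.139, 0.118, -0.0]
contact_force: [-0.7, 0.1, -0.0]
gripper_width: 0.042
```

Run:
```python
from h import *
print(tcp()[0]["gripper_width"])
delta(.601,-.019,.14,-9.5);delta(.601,-.019,.115,-9.5)
```

```text
0.04200694705000822
shift cm [ 15.2  29.6 -12.7] spin 5.2 cur yaw -4.3 j6 0.41 t 9.55
shift cm [ 15.2  29.6 -10.2] spin 5.2 cur yaw -4.3 j6 0.41 t 9.55
```

drive_tool --deltas "0.3 0 0 -4 0; 0.3 0 0 -8 0; 0.3 0 0 -12 0; 0.3 2.5 5 -12.7 3; 0.3 5 10 -12.7 5; 0.3 7.5 15 -12.7 5; 0.3 10 20 -12.7 5; 0.3 12.5 25 -12.7 5; 0.3 15.2 29.6 -12.7 5; 0.3 15.2 29.6 -12.7 5; 0.3 15.2 29.6 -10.2 5; 0.3 15.2 29.6 -10.2 5"

```text
t: 10.75
ee_pos: [0.5994, -0.0196, 0.1119]
ee_rot: [-3.13, 0.257, 0.01]
contact_force: [-0.8, 0.0, -2.8]
gripper_width: 0.042
```

Run:
```python
from h import *
s=snap("scene","pics/s3.png"); t=snap("top","pics/t3.png")
f=lambda i,x,y:cv2.resize(i[y:y+110,x:x+80],None,fx=5,fy=5,interpolation=cv2.INTER_CUBIC)
cv2.imwrite("pics/c4.png",np.hstack([f(s,250,215),f(t,300,155)]))
o,p,M=tcp(); print(p,o["gripper_width"],o["contact_force"])
for n in("scene","top"):
  for z in(.1019,.058,.03): print(n,z,proj(n,[p[0],p[1],z]).round(1))
delta(.601,-.019,.075,-9.5)
```

```text
[ 0.60052846 -0.01853563  0.11483576] 0.04121559216032821 [ 0.38213918 -0.66460341 -2.5685763 ]
scene 0.1019 [286.7 269.7]
scene 0.058 [288.2 281. ]
scene 0.03 [289.1 287.7]
top 0.1019 [338.8 202.2]
top 0.058 [338.2 205.4]
top 0.03 [337.8 207.3]
shift cm [0.06 0.04 3.98] spin 0.2 cur yaw -9.3 j6 -0.07 t 10.85
```

View pics/c4.png

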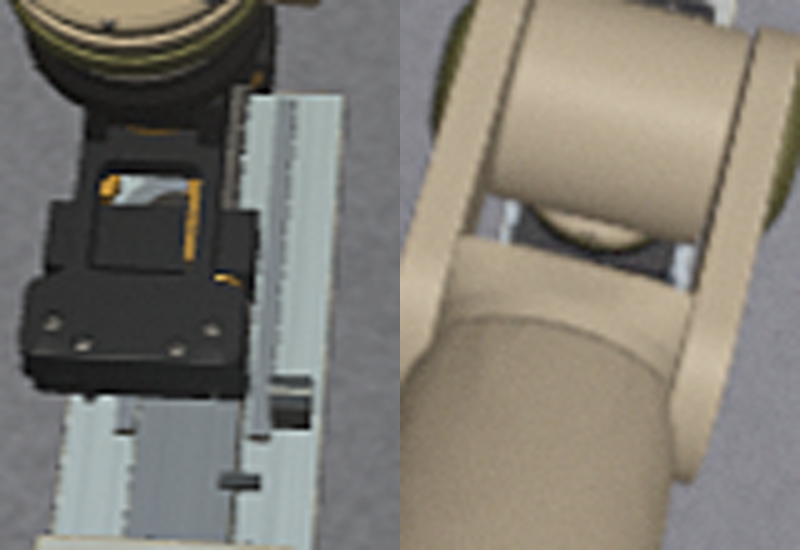

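The gripper hides the pin, but the projected tool axis at tip height, scene (288.2,281.0) and top (338.2,205.4), matches the pin tip I measured at the start to within a pixel. Lowering in stages.

drive_tool --deltas "0.3 0 0 2 0; 0.3 0 0 4 0; 0.3 0 0 5 0; 0.3 0 0 5.5 0; 0.3 0 0 5.8 0; 0.3 0 0 5.8 0; 0.3 0 0 5.8 0"

```text
t: 11.55
ee_pos: [0.6017, -0.0189, 0.0578]
ee_rot: [3.131, -0.254, 0.003]
contact_force: [5.5, -3.2, -4.3]
gripper_width: 0.0416
```

The bore is past the cone with only light side force. Shift 1 mm towards it and push down to seat.

drive_tool --deltas "0.3 0.05 0.05 0.4 0; 0.3 0.05 0.05 0.8 0; 0.3 0.05 0.05 1.2 0; 0.3 0.05 0.05 1.5 0; 0.3 0.05 0.05 1.5 0; 0.3 0.05 0.05 1.5 0"

```text
t: 12.15
ee_pos: [0.6022, -0.0195, 0.043]
ee_rot: [3.131, -0.254, 0.004]
contact_force: [-0.0, -0.8, 2.8]
gripper_width: 0.0414
```

Run:
```python
from h import *
o,p,M=tcp(); print(p,o["gripper_width"],o["contact_force"],o["wrist_torque"])
```

```text
[ 0.6021913  -0.01949394  0.04303138] 0.04141379766874008 [-0.03782728 -0.79975188  2.84220323] [-0.20906583  0.13958788  0.0172762 ]
```

Height 0.0430 agrees with the seated value of 0.0431. Release, back off and look at the fit and the mark before pulling.

drive_tool --deltas "0.3 0 0 0.1 0; 0.3 0 0 0.1 0; 0.65 0 0 0 0; 0.65 0 0 0 0; 0.65 0 0 0 0; 0.65 0 0 -3 0; 0.65 0 0 -7 0; 0.65 -3 0 -10 0; 0.65 -8 0 -10 0; 0.65 -12 0 -10 0; 0.65 -12 0 -10 0; 0.65 -12 0 -10 0"

```text
t: 13.35
ee_pos: [0.4836, -0.0001, 0.1431]
ee_rot: [3.131, -0.254, 0.005]
contact_force: [-0.0, -0.3, 0.3]
gripper_width: 0.0574
```

Run:
```python
from h import *
s=snap("scene","pics/s4.png")
f=lambda i,x,y:cv2.resize(i[y:y+75,x:x+80],None,fx=8,fy=8,interpolation=cv2.INTER_CUBIC)
cv2.imwrite("pics/c5.png",f(s,255,255))
q=np.array([.6022,-.0195])
for z in(.07,.03): print(z,proj("scene",[*q,z]).round(1), ((proj("scene",[*q,z])-[255,255])*8).round(0))
delta(.6022,-.0195,.043,-9.5)
```

```text
0.07 [287.4 278.8] [259. 191.]
0.03 [288.7 288.5] [269. 268.]
shift cm [ 1.190e+01 -1.000e-02  1.004e+01] spin 0.2 cur yaw -9.3 j6 -0.08 t 13.4
```

View pics/c5.png

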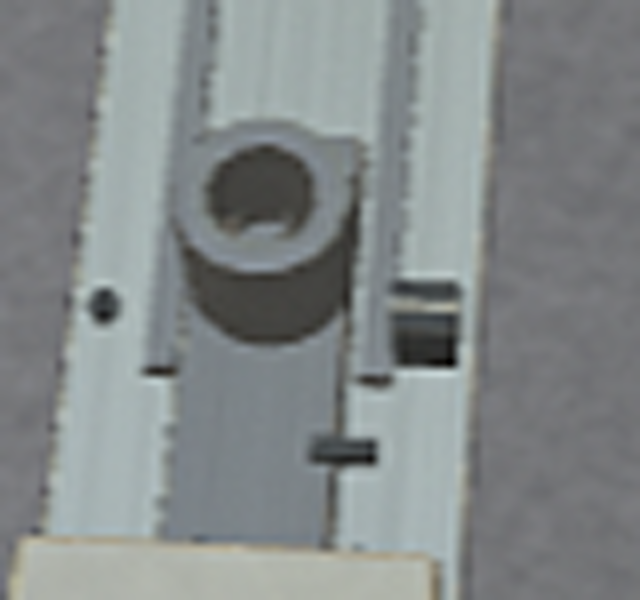

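The bushing is fully seated: ring face at crop (266,197), underside on the slide, which is home. The mark's white line is centred at crop (426,303), and the pointer bar ends at (376,443). Now compute the pull.

Run:
```python
from h import *
a=np.radians(-9.4); ex=np.array([np.cos(a),np.sin(a)]); ey=np.array([-ex[1],ex[0]])
w=lambda p,z:onz("scene",np.array(p)/8+255,z)[:2]
pin=np.array([.6022,-.0195]); c=w((266,197),.07)
for n,p,z in(("ring",(266,197),.07),("ptr",(376,443),.034),("line",(426,303),.028)):
    d=w(p,z)-c; print(n,w(p,z).round(4),"rel pin x,y mm",(d@ex*1e3).round(1),(d@ey*1e3).round(1))
t=lambda p,z:onz("top",np.array([300+(p[0]-400)/2.667,165+p[1]/2.667]),z)[:2]
for n,p,z in(("ptr",(482,61),.034),("line",(465,101),.028)):
    d=t(p,z)-t((503,108),.058); print("top",n,(d@ex*1e3).round(1),(d@ey*1e3).round(1))
```

```text
ring [ 0.604 -0.018] rel pin x,y mm 0.0 0.0
ptr [0.6523 0.002 ] rel pin x,y mm 44.4 27.6
line [0.6146 0.0171] rel pin x,y mm 4.7 36.4
top ptr 45.8 28.5
top line 5.2 37.4
```

Both views put the line about 5 mm behind the pin (4.7 and 5.2) and the pointer about 45 (44.4 and 45.8), so the pull is about 40 mm, which is within the 40–75 given. Regrip and pull.

drive_tool --deltas "0.65 5 0 0 0; 0.65 9 0 0 0; 0.65 11.9 0 0 0; 0.65 11.9 0 2 0; 0.65 11.9 0 5 0; 0.65 11.9 0 8 0; 0.65 11.9 0 9.8 0; 0.65 11.9 0 9.9 0; 0.3 11.9 0 9.9 0; 0.3 11.9 0 9.9 0; 0.3 11.9 0 9.9 0; 0.3 11.9 0 9.9 0" --grip_force 45

```text
t: 14.6
ee_pos: [0.603, -0.0197, 0.0454]
ee_rot: [3.131, -0.254, 0.009]
contact_force: [1.6, 0.4, 2.0]
gripper_width: 0.0412
```

drive_tool --deltas "0.3 0 0 0 0; 0.3 -0.5 0 0 0; 0.3 -1 0 0 0; 0.3 -1.5 0 0 0; 0.3 -2 0 0 0; 0.3 -2.5 0 0 0; 0.3 -3 0 0 0; 0.3 -3.5 0 0 0; 0.3 -4 0 0 0; 0.3 -4 0 0 0; 0.3 -4 0 0 0; 0.3 -4 0 0 0"

```text
t: 15.8
ee_pos: [0.5654, -0.0136, 0.0458]
ee_rot: [3.13, -0.255, 0.018]
contact_force: [8.9, -1.1, -3.6]
gripper_width: 0.0411
```

Run:
```python
from h import *
s=snap("scene","pics/s5.png")
f=lambda i,x,y:cv2.resize(i[y:y+75,x:x+80],None,fx=8,fy=8,interpolation=cv2.INTER_CUBIC)
cv2.imwrite("pics/c6.png",f(s,255,255))
o,p,M=tcp(); print(p,o["gripper_width"],o["contact_force"],np.linalg.norm(p[:2]-[.6022,-.0195]))
```

```text
[ 0.56539273 -0.01365356  0.04582626] 0.04104394248540208 [ 8.82626235  0.38100687 -3.88971098] 0.03726870016886317
```

View pics/c6.png

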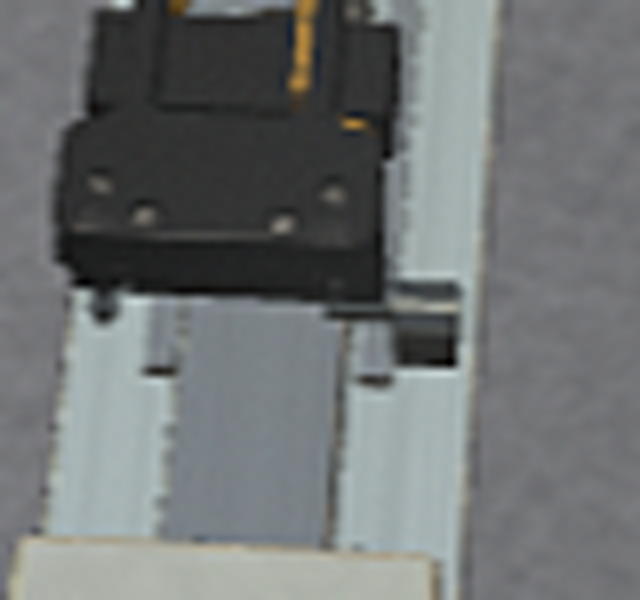

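The pointer now lies beside the mark (front face around crop (350,312), line around y 303). The gripper hides part of it, so I'll check its displacement from intensity profiles.

Run:
```python
from h import *
a=np.radians(-9.4); ex=np.array([np.cos(a),np.sin(a)])
g=lambda n:cv2.cvtColor(cv2.imread(n),cv2.COLOR_BGR2GRAY).astype(int)
A,B=g("pics/s4.png"),g("pics/s5.png")
for c in(299,300,301,302): print(c,"s4 r307-315",A[307:316,c],"s5 r289-298",B[289:299,c])
for r in (314,313.5): 
  for q in (295,295.5,296): print(r,q,((onz("scene",(300,r),.029)-onz("scene",(300.7,q),.029))[:2]@ex*1e3).round(1))
c=(304.5,306); print("line cols",B[288:300,306],B[288:300,309])
```

```text
299 s4 r307-315 [180 183 161  69  77  36 146 183 176] s5 r289-298 [ 39  39  36  32  84  33 114 140 151 138]
300 s4 r307-315 [174 179 156  68  75  36 144 180 175] s5 r289-298 [ 38  39  37  32  84  38 125 154 149 140]
301 s4 r307-315 [174 178 154  59  65  28 140 179 176] s5 r289-298 [ 37  36  35  33  82  42 109 132 128 127]
302 s4 r307-315 [175 177 169 144 148 141 164 177 173] s5 r289-298 [ 32  32  31  40  80  43 114 140 137 135]
314 295 39.2
314 295.5 38.2
314 296 37.1
313.5 295 38.2
313.5 295.5 37.2
313.5 296 36.1
line cols [175 186  83  62 131 137  70  78  65  46  45  38] [174 187  92  64  96 172  71  76  73  44  47  43]
```

The profile shift gives 37.5 mm, the same as the TCP (37.3), so about 2.5 mm is missing. The arm yields about 2 mm to the spring, so I'll command 4.5 mm.

drive_tool --deltas "0.3 -0.3 0 0 0; 0.3 -0.45 0 0 0; 0.3 -0.45 0 0 0; 0.3 -0.45 0 0 0; 0.3 -0.45 0 0 0; 0.3 -0.45 0 0 0; 0.3 -0.45 0 0 0; 0.3 -0.45 0 0 0"

```text
t: 16.65
ee_pos: [0.5628, -0.0135, 0.0463]
ee_rot: [3.129, -0.255, 0.027]
contact_force: [8.6, -1.2, -5.1]
gripper_width: 0.0415
```

Run:
```python
from h import *
s=snap("scene","pics/s6.png"); B=cv2.cvtColor(s,cv2.COLOR_BGR2GRAY).astype(int)
for c in(299,301,303,306): print(c,B[286:299,c])
o,p,M=tcp(); print(p,o["gripper_width"],o["contact_force"],o["joint_vel"].round(3),np.linalg.norm(p[:2]-[.6022,-.0195]),np.degrees(np.arccos(-M[2,2])))
f=lambda i,x,y,w,h,k:cv2.resize(i[y:y+h,x:x+w],None,fx=k,fy=k,interpolation=cv2.INTER_CUBIC)
cv2.imwrite("pics/c7.png",np.hstack([f(s,270,262,60,60,6),f(s,110,205,120,120,3)]))
```

```text
299 [ 39  39  40  35  34  67  82  29 161 140 135 149 139]
301 [ 37  37  36  35  32  66  80  30 108 132 128 128 128]
303 [ 82  87 113 116  75  73  85  60 102 117 113 113 111]
306 [173 172 174 185  82  63 132 138  69  78  66  44  47]
[ 0.56280629 -0.01350831  0.04632592] 0.04105748201877308 [ 8.93049014 -1.26554297 -4.25435627] [ 0.001 -0.002  0.001 -0.001 -0.002 -0.001] 0.03984676414054383 0.9851736397213853
```

View pics/c7.png

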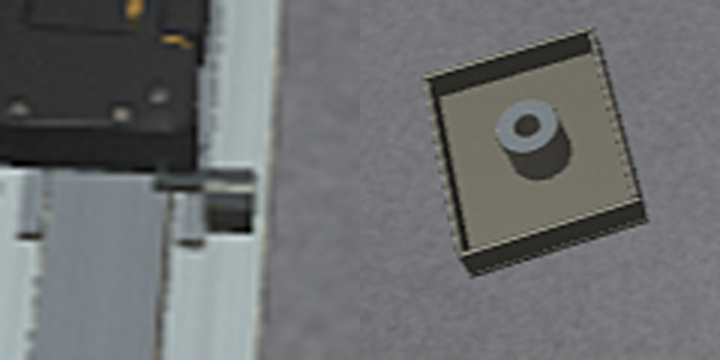

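Pull is now 39.8 mm, the pointer lies across the white line at crop (205,185), and the other bushing stands in the tray. The arm is still, tool tilt is 1° and the gripper has risen at most 0.9 mm. Handing in.

```bash
python3 -c "
from rig import manip
print(manip.sign_off()); o=manip.get_obs(); print(o['t'],o['ee_pos'],o['gripper_width'])"
```

```text
the job is handed in; nothing more can be done
None
the job is handed in; nothing more can be done
```

I put the narrow bushing in the tray and pushed the wide one fully down onto the pin with the slide home. I then gripped the wide one and pulled the slide to the mark. I handed the job in at about 16.7 s, still holding it; the sign-off gave no verdict.

**Last checks**
- **Pull:** the tool has moved 39.8 mm out, against about 40 mm needed, and the pointer lies on the mark's white line. The gripper hid part of the pointer in that last view.
- **Bushing on the pin:** it sat at the expected height and a picture taken after letting go showed it fully down. While pulling, the tool tilted 1° and rose about 0.9 mm above the height at which it had gripped. I did not see the bushing directly after that; both are well inside the limits.
- **Holding:** grip was set to 45 N, the spring pulled about 9 N, and the joints were still.
- **Other bushing:** it stands upright and released in mid-tray.
- **Bystanders:** I did not go near the jar, cup or screwdriver, and made no separate check of them at the end.

**Disagreements:** the two cameras differed by 3–6 mm along x, so I used their average. Gripping the wide bushing and seating it on the pin confirmed that to about 1 mm. The first pull stopped about 2.5 mm short because the arm gave way to the spring, and one correction fixed it.

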